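# Snap the fuse link between the spring clips

### The job

Pick up the longer of the two white fuse links and press it, level, chamfered edges down, into the holder between its two spring clips until both clips have snapped shut over its top, then let go of it. The height of the holder's carriage is not known, so feel your way down and push gently, never harder than the snap needs (it takes up to about 18 N; 30 N damages the holder). Leave the shorter fuse link and the other things where they are.

Things in the scene. Friction and masses are not known exactly. Their poses are not given: they have to be found in the camera images.
- fuse_long_mid (a point): centre (half-way up) of the longer fuse link: white ceramic block with steel end caps, 80 long (its x), 22 wide at the caps, 20 wide in the white middle (50 mm long; grip there across the width), 24 high, about 90 g, lying level. The lower edge of each end is chamfered: 5 mm cut back at the bottom, over the lowest 9 mm. Alike both ways round.
- fuse_short_mid (a point): centre (half-way up) of the shorter fuse link: same looks, only 62 long; it belongs to another holder and stays where it is
- holder: clip holder: aluminium base plate 150 (x) x 60 (y) x 8 mm, fixed; origin at the centre of its underside, x along the line from clip to clip, z up. It carries a dark carriage, 112 x 30 mm, with a rigid black bed (70 x 14 mm) for the fuse link and the two clips, locked at an unknown height: the bed's top is anywhere 30 to 50 mm above the origin; no reading gives it.
- holder_mid (a point): point 40 mm above the holder's origin: the bed's top lies within 10 mm above or below it. Measured from the bed's top: clip lips' undersides at +25.5 mm, lip tips 35 mm each side of the middle, lead-ins above them opening to 45 mm each side at +41 mm. The fuse link's top ends 24 mm above the bed, 1.5 mm under the lips. Fingers can straddle the bed.
- clip_a (a joint): sprung steel clip at the holder's +x end, 20 mm wide, hinged at its foot; angle in rad, 0 = closed on its stop, grows as it is pushed outward: about 0.12 while the long fuse link's ends slide past the lip, back to 0 once it has snapped over the top. 1.6 N at the lip starts it, about 3.6 N holds it at 0.12 rad.
- clip_b (a joint): the same clip at the holder's -x end, also 0 = closed, growing outward
- tape_roll: bystander: roll of black tape lying flat, 58 across, 19 high; origin at the centre of its underside
- post_collar: bystander: black collar, 28 across, 12 high; origin at the centre of its underside
- lens_tube: bystander: black lens tube standing, 32 across, 52 high; origin at the centre of its underside
- adapter_ring: bystander: thin black ring lying flat, 30 across, 9 high; origin at the centre of its underside
- beam_block: bystander: black block 50x35x30; origin at the centre of its underside
Things that resemble listed ones, but are neither listed nor needed, are in the scene too. Leave any yellow look-alike of the part that bears fuse_long_mid alone.

How it is judged (in metres and radians):
On the way, in this order (a step that is already met when the one before it is completed fails the run):
1. the longer fuse link is lifted clear of the worktop (height (world z) of fuse_long_mid above 0.06 m), for 0.2 s.
2. its ends push the spring clips apart (value of joint any of clip_a, clip_b above 0.06 rad and horizontal distance between fuse_long_mid and holder below 0.03 m and contact force between fuse_long and holder above 1 N), for 0.05 s.
At the end, for the whole second after the job is handed in: The longer fuse link rests on the bed, released, still and level (0.08 rad), in line with the holder (0.15 rad), its centre within 4 mm along and 6 mm across the holder and 39 to 64 mm above its origin, with both clips shut over its top (below 0.035 rad) (value of joint each of clip_a, clip_b below 0.035 rad and x of fuse_long_mid in the frame of holder between -0.004 and 0.004 m and y of fuse_long_mid in the frame of holder between -0.006 and 0.006 m and z of fuse_long_mid in the frame of holder between 0.039 and 0.064 m and angle between fuse_long_mid's own z axis and vertical below 0.08 rad and angle between the x axis of fuse_long_mid and the x axis of holder, either way round below 0.15 rad and linear speed of fuse_long below 0.02 m/s); the robot touches nothing.
It fails at once if the fuse link is pressed on the holder with more than 30 N (contact force between fuse_long and holder above 30 N).
It fails at once if the robot itself bears on the holder with more than 30 N (contact force between the arm and holder above 30 N).
It fails at once if the shorter fuse link is moved more than 30 mm (distance of fuse_short_mid from where it was at the start of the episode above 0.03 m).
It fails at once if a bystander is moved more than 30 mm (distance of any of tape_roll, post_collar, lens_tube, adapter_ring, beam_block from where it was at the start of the episode above 0.03 m).
It also fails if it takes over 48 s, if anything falls off the work surface, if the arm or the gripper's body presses on something with over 40 N, if the wrist force passes 120 N, or if a joint passes its speed limit or range.

### The arm

A 7-joint arm with a two-finger parallel gripper is mounted at the origin on a cart in front of the work surface, level with it; the furniture and walls round the work are solid. World frame = base frame: x ahead of the robot, y to its left, z up, the work surface at z = 0. Lengths are in mm, angles in rad, forces in N, time in s.
With the tool pointing down it reaches from about 400 to 900 mm from the base axis. Payload 5.6 kg.
Tool frame: the origin (TCP) lies midway between the tips of the shut fingers; the grasp point (between the pads) lies 19 mm behind it; x points along the fingers, y is the direction in which the jaws open and shut, and the axes are right-handed (so a half turn about x gives the same grasp; the last joint's range is limited). The gripper opens to 92 mm and grips with 3 to 60 N. Pads are 20 mm wide; open, the fingers measure 128 mm over their backs; the gripper's body (75 mm by 189 mm) begins 69 mm behind the grasp point.
Start: joints at [1.297, 0.468, -0.012, 1.603, 0.006, 1.071, -0.056], TCP at [148.649, -632.782, 214.592] pointing down, gripper open.
Joint ranges: [-2.53, 2.53], [-0.31, 2.02], [-1.57, 1.55], [0.28, 2.44], [-1.29, 4.43], [0.15, 1.84], [-2.92, 2.92]. Speed limits (rad/s): [2.57, 2.57, 3.14, 3.14, 3.14, 3.14, 3.14].

### API

Orientations are given as a rotation vector (axis times angle).
In Python, from cell import robot, grip, kin, viewer gives the robot as it stands. Calls block until the motion is done:
- robot.movep(position, orientation): joint-space move of the TCP to a pose.
- robot.servo_line(position, feed=150, rotation=None): straight line of the TCP; rotation=None keeps the orientation; feed is the mean speed in mm/s.
- robot.goto_joints(angles): joint-space move.
- grip(opening, newtons=None): opening from 0.0 (shut) to 1.0 (fully open); newtons is the grip in N (None keeps the last); returns when the fingers have stopped.
- robot.hold(seconds).
- kin.ik(position, orientation): joint angles nearest the present ones, or None.
- robot.observe(): the state.
- viewer.read_camera(name): name is "side" or "top"; returns the picture (400x640x3 uint8, red, green, blue); there is no depth.
- viewer.camera_info(name): a dict with "camera_matrix" (3x3 intrinsics, pixels), "R" (3x3) and "t" (3): a world point X has camera coordinates R X + t. Camera axes: x right, y down, z forward; pixel columns grow to the right and rows downward; lengths in mm; the calibration is good to about 2 mm. A picture is of the moment at which its call begins. camera_info takes no time and is no camera call.
A pose or a line that the arm cannot do raises robot.IKError and nothing moves.
- robot.job_done(): hands the job in, once; it reports no verdict.
Trained networks look in the newest picture that a camera, given by its name, has taken for a name from the list of things; names that differ only in an ending like _2 or _b are one class to them, and where a whole thing is asked for, a point or a joint stands for the part that bears it (a point fixed in the world has none). Each returns a list of dicts, best first, with "confidence" (0 to 1); they miss things now and then, are a little off and sometimes report something else, mostly with a low value. They report only what shows in the picture. A call takes as long as a camera call. They do not tell look-alikes from the thing itself.
- viewer.silhouettes(name, camera): "mask" (400x640 bool, what is visible of it).
- viewer.pinpoint(name, camera): "at" ([x, y, z] in mm, in the coordinates of the camera as it stood for that picture, good to about 4 mm: a listed point, or the origin of a listed thing).
The state is a dict: "t": time; "joints": joint angles; "joint_velocities": joint speeds; "joint_torque": joint torques, N m; "tcp_pos": TCP position; "tcp_rot": TCP orientation; "contact_force": force on the tool from outside, world axes, zero at the start; "wrist_torque": the same for the moment, N m; "grip_width": opening from 0.0 (shut) to 1.0 (fully open).
Only numpy, scipy, OpenCV 4.12 (cv2) and the standard library are available. Lean on these libraries where they do the work, as an engineer would, in place of code of your own. Each camera call takes 0.05 s, during which the arm holds its last target. There are 200 camera calls.

## Working session

There is one attempt and no reset: what is moved stays moved. The work goes in short steps, each a Python script; the robot and the scene stay as the last script left them, time stands still between calls to the robot, and variables do not carry over. Pictures are saved under pics/ and viewed, about 8 in all and at most 12, crops included, and the job is handed in when it is done.

```bash
ls; mkdir -p pics; cat > h.py <<'E'
import numpy as np, cv2
from cell import robot, grip, kin, viewer
def world(p,cam):
    c=viewer.camera_info(cam); return np.array(c["R"]).T@(np.array(p)-np.array(c["t"]))
def proj(X,cam):
    c=viewer.camera_info(cam); q=np.array(c["camera_matrix"])@(np.array(c["R"])@np.array(X)+np.array(c["t"])); return q[:2]/q[2]
def atz(uv,z,cam):
    c=viewer.camera_info(cam);R=np.array(c["R"]);o=-R.T@np.array(c["t"])
    d=R.T@np.linalg.inv(np.array(c["camera_matrix"]))@np.array([uv[0],uv[1],1.]); return o+d*(z-o[2])/d[2]
E
python3 - <<'E'
from h import *
o=robot.observe(); print({k:np.round(v,3) for k,v in o.items()})
for cam in("top","side"):
    im=viewer.read_camera(cam); cv2.imwrite(f"pics/{cam}0.png",im[...,::-1])
    for n in("fuse_long_mid","fuse_short_mid","holder","holder_mid"):
        for d in viewer.pinpoint(n,cam):
            w=world(d["at"],cam); print(cam,n,round(d["confidence"],2),w.round(1),proj(w,cam).round(0))
E
```

```text
pics
{'t': np.float64(0.0), 'joints': array([ 1.297,  0.468, -0.012,  1.604,  0.006,  1.071, -0.056]), 'joint_velocities': array([-0.001, -0.   , -0.   ,  0.   ,  0.002,  0.002,  0.001]), 'joint_torque': array([-0.0000e+00, -5.2057e+01, -1.3000e-02, -2.4375e+01, -5.7000e-02,
        1.7000e-02,  0.0000e+00]), 'tcp_pos': array([ 148.508, -632.19 ,  213.643]), 'tcp_rot': array([ 2.1  ,  0.245, -2.1  ]), 'contact_force': array([-0.11 , -0.051, -0.67 ]), 'wrist_torque': array([-0.005,  0.012,  0.028]), 'grip_width': np.float64(1.002)}
top fuse_long_mid 0.73 [479.  200.8  44.5] [231. 211.]
top fuse_long_mid 0.62 [ 537.  -394.     9.3] [445. 192.]
top fuse_long_mid 0.54 [580.2  80.4  11.7] [277. 176.]
top fuse_long_mid 0.47 [453.9 -56.9   9.3] [326. 221.]
top fuse_short_mid 0.46 [558.2 -55.1  12.1] [325. 184.]
top holder 0.62 [478.8 195.1   1.5] [236. 212.]
top holder_mid 0.55 [482.5 198.1  43.1] [233. 209.]
side fuse_long_mid 0.7 [454.1 -51.6   8.9] [338. 204.]
side fuse_long_mid 0.6 [578.4  83.6  12.6] [298. 232.]
side fuse_short_mid 0.53 [555.9 -45.7  14.3] [305. 204.]
side fuse_short_mid 0.53 [477.8 205.2  38.1] [335. 254.]
side holder 0.62 [475.8 199.8  -5.9] [335. 265.]
side holder 0.54 [497.2  27.8   0.6] [325. 223.]
side holder_mid 0.68 [476.7 205.9  38.5] [335. 254.]
```

```bash
python3 - <<'E'
import cv2,numpy as np
a=cv2.imread("pics/top0.png");b=cv2.imread("pics/side0.png")
cv2.imwrite("pics/v1.png",cv2.resize(a[140:290,180:480],(800,400),interpolation=cv2.INTER_CUBIC))
cv2.imwrite("pics/v2.png",cv2.resize(b[170:290,240:440],(800,480),interpolation=cv2.INTER_CUBIC))
E
```

```text
(no output)
```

View pics/top0.png

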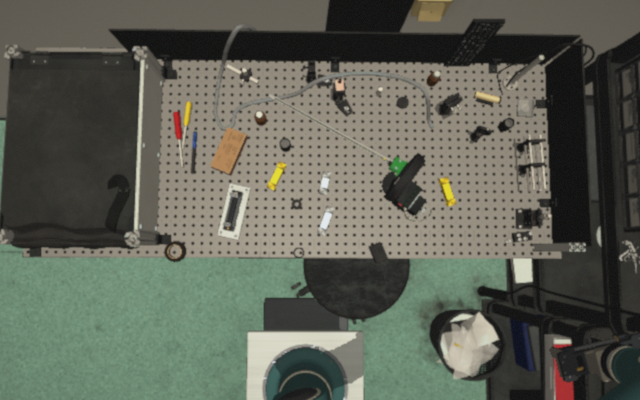

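View pics/v1.png

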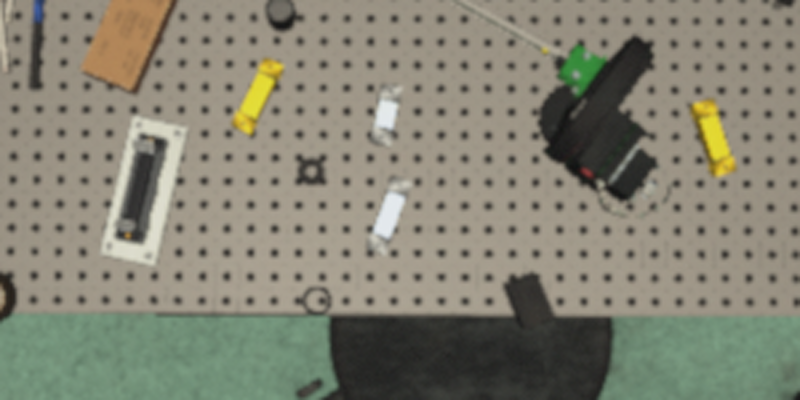

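View pics/side0.png

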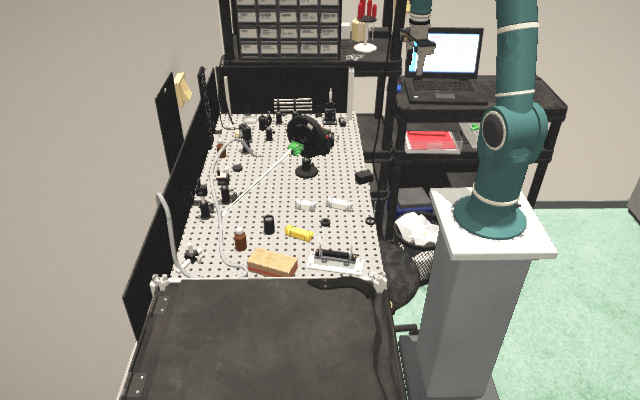

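The white candidates in the top picture are the link at about (326,220) and the link at about (325,183). The yellow ones at (277,176) and (447,191) are decoys. The (326,220) link looks longer, so I'll measure both along with the holder and confirm in an enlarged crop.

```bash
python3 - <<'E'
from h import *
from itertools import product
ims={}
for cam in("top","side"):
    ims[cam]=np.mean([viewer.read_camera(cam).astype(float) for _ in range(4)],0).astype(np.uint8)
    cv2.imwrite(f"pics/{cam}1.png",ims[cam][...,::-1])
    for n,z in(("fuse_long_mid",12),("fuse_short_mid",12),("holder",8)):
        for d in viewer.silhouettes(n,cam):
            m=d["mask"]; ys,xs=np.nonzero(m)
            if len(xs)<10: continue
            c=np.array([xs.mean(),ys.mean()])
            P=np.array([atz((u,v),z,cam)[:2] for u,v in zip(xs,ys)])
            C=P.mean(0);w,V=np.linalg.eigh(np.cov((P-C).T));a=V[:,1];s=(P-C)@a
            (r)=cv2.minAreaRect(P.astype(np.float32))
            print(cam,n,round(d["confidence"],2),c.round(1),"n",len(xs),"ctr",C.round(1),"rect",np.round(r[0],1),np.round(r[1],1),"L",round(np.ptp(s),1),"ang",np.degrees(np.arctan2(a[1],a[0])).round(1))
a=ims["top"][170:240,295:355][...,::-1];b=ims["top"][170:250,205:265][...,::-1];c=ims["side"][190:220,285:365][...,::-1];d=ims["side"][235:280,295:375][...,::-1]
f=lambda i,w,h:cv2.resize(i,(w,h),interpolation=cv2.INTER_CUBIC)
cv2.imwrite("pics/v3.png",np.vstack([np.hstack([f(a,300,350),f(b,263,350)]),np.hstack([f(c,281,158),f(d,282,158)])]))
E
```

```text
top fuse_long_mid 0.78 [276.  175.7] n 258 ctr [580.3  82.9] rect [580.5  83.3] [26.5 82.1] L 82.2 ang 154.9
top fuse_long_mid 0.67 [446.6 192.3] n 290 ctr [ 536.4 -397.1] rect [ 537.9 -395.5] [79.2 33.2] L 79.7 ang -164.6
top fuse_long_mid 0.61 [325.  220.2] n 201 ctr [456.4 -54.6] rect [455.4 -54.9] [22.2 80.3] L 80.3 ang 159.3
top fuse_short_mid 0.46 [323.6 182.9] n 148 ctr [561.  -50.6] rect [560.9 -50.8] [20.7 58.9] L 58.9 ang 168.6
top fuse_short_mid 0.28 [233.3 211.4] n 1124 ctr [479.5 200.3] rect [479.6 200.8] [ 60.4 147.8] L 148.1 ang 168.2
top holder 0.67 [233.1 211.8] n 1160 ctr [478.9 201.3] rect [480.1 201.4] [ 61.6 150.1] L 150.1 ang 167.5
side fuse_long_mid 0.81 [298.6 232.9] n 243 ctr [575.6  85.9] rect [577.9  86. ] [41.7 84.4] L 85.4 ang 151.6
side fuse_long_mid 0.77 [339.4 203.7] n 249 ctr [450.4 -51.8] rect [452.5 -50.4] [54.6 81.6] L 82.9 ang 158.0
side fuse_short_mid 0.52 [304.9 204.6] n 198 ctr [557.5 -48.6] rect [557.7 -49.2] [52.  64.5] L 69.9 ang 156.2
side holder 0.96 [335.1 261.1] n 1165 ctr [475.9 199.5] rect [471.  177.6] [126.4 150.7] L 151.4 ang 165.4
```

View pics/v3.png

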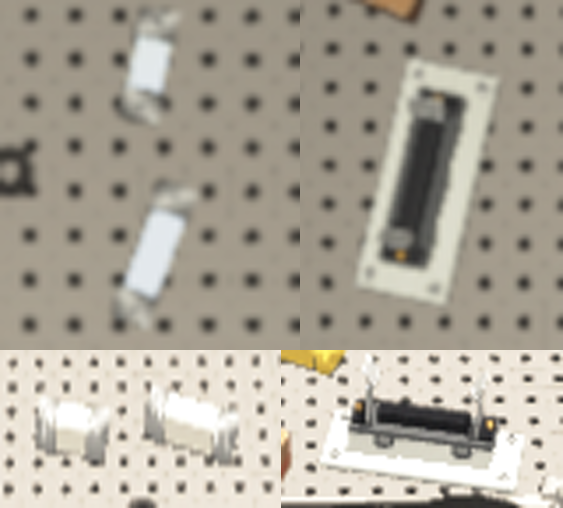

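The crop confirms it. The link at (326,220) measures 80 mm (silhouette) and the one at (324,183) measures 59 mm, so the first is the long link. Next I'll refine its pose and the holder's to sub-pixel.

```bash
cat >> h.py <<'E'
def rect(im,box,z,cam,thr,near,S=8):
    x0,y0,x1,y1=box; g=cv2.resize(im[y0:y1,x0:x1].min(2).astype(np.float32),None,fx=S,fy=S,interpolation=cv2.INTER_CUBIC)
    n,l,st,c=cv2.connectedComponentsWithStats((g>thr).astype(np.uint8))
    k=min((i for i in range(1,n) if st[i,4]>30*S),key=lambda i:np.hypot(*(c[i]/S+[x0,y0]-near)))
    ct=max(cv2.findContours((l==k).astype(np.uint8),cv2.RETR_EXTERNAL,cv2.CHAIN_APPROX_NONE)[0],key=len)[:,0].astype(float)
    uv=(ct+.5)/S-.5+[x0,y0]
    P=np.array([atz(q,z,cam)[:2] for q in uv],np.float32); r=cv2.minAreaRect(P); b=cv2.boxPoints(r)
    e=max((b[1]-b[0],b[2]-b[1]),key=np.linalg.norm); M=cv2.moments(P)
    return np.round(r[0],1),np.round(r[1],1),round(np.degrees(np.arctan2(e[1],e[0]))%180,1),np.round([M["m10"]/M["m00"],M["m01"]/M["m00"]],1)
E
python3 - <<'E'
from h import *
t=cv2.imread("pics/top1.png")[...,::-1];s=cv2.imread("pics/side1.png")[...,::-1]
print("bg",t[225:232,335:342].min(2).mean(),"white",t[218:223,325:328].min(2).mean(),"plate",t[225:235,224:228].min(2).mean(), t[195:199,241:244].min(2).mean())
for thr in(175,190,200,210): print("fuse",thr,rect(t,(300,195,350,245),24,"top",thr,(326,220)))
for thr in(150,165,180,190):
    try: print("holder",thr,rect(t,(205,170,265,250),8,"top",thr,(233,211)))
    except Exception as e: print(e)
for d in("tape_roll","post_collar","lens_tube","adapter_ring","beam_block"):
    viewer
    for q in viewer.pinpoint(d,"top")[:1]: print(d,q["confidence"],world(q["at"],"top").round())
print({c:(-np.array(viewer.camera_info(c)["R"]).T@viewer.camera_info(c)["t"]).round() for c in("top","side")})
E
```

```text
bg 130.69387755102042 white 226.86666666666667 plate 138.925 146.16666666666666
fuse 175 (array([455.9, -55.5]), array([21.5, 63.6]), np.float32(159.1), array([456.1, -55.1]))
fuse 190 (array([455.4, -55.3]), array([20.1, 47.4]), np.float32(159.4), array([456. , -55.5]))
fuse 200 (array([455.7, -55.4]), array([19.1, 45.5]), np.float32(159.3), array([456. , -55.5]))
fuse 210 (array([455.7, -55.5]), array([17.9, 43.6]), np.float32(158.8), array([456. , -55.5]))
time passes only in moves, steps and waits
holder 165 (array([481.2, 200.5]), array([ 59.1, 149.1]), np.float32(167.7), array([481. , 200.5]))
holder 180 (array([481.2, 200.6]), array([ 56.7, 146.6]), np.float32(167.8), array([480.7, 200.7]))
time passes only in moves, steps and waits
tape_roll 0.48 [366. 357.   0.]
post_collar 0.41 [502.  29.   2.]
lens_tube 0.52 [668.  54.  -2.]
adapter_ring 0.55 [367.  17.  -2.]
beam_block 0.71 [ 369. -200.    0.]
{'top': array([ 373.,   -4., 1450.]), 'side': array([ 547., 1180.,  942.])}
```

```bash
cat >> h.py <<'E'
from scipy.spatial.transform import Rotation as Ro
def down(deg):   # tool x down, tool y at deg in the plane
    a=np.radians(deg);x=np.array([0,0,-1.]);y=np.array([np.cos(a),np.sin(a),0]);return Ro.from_matrix(np.c_[x,y,np.cross(x,y)]).as_rotvec()
def st(): 
    o=robot.observe();print("t",round(float(o["t"]),2),"tcp",np.round(o["tcp_pos"],1),"F",np.round(o["contact_force"],1),"T",np.round(o["wrist_torque"],2),"w",round(float(o["grip_width"]),3));return o
E
python3 - <<'E'
from h import *
o=st(); print("tool axes",Ro.from_rotvec(o["tcp_rot"]).as_matrix().round(2).tolist())
F=(455.8,-55.4)
for s in(0,180):
    q=kin.ik((*F,4),down(69.2+s)); h=kin.ik((481,200.6,60),down(77.8+s)); print(s,None if q is None else np.round(q,2),None if h is None else np.round(h,2))
E
```

```text
t 1.45 tcp [ 148.6 -632.8  214.6] F [ 0.4 -0.3  0.4] T [-0.02 -0.05 -0.05] w 1.004
tool axes [[-0.0, 0.23, -0.97], [-0.0, -0.97, -0.23], [-1.0, 0.0, 0.0]]
0 [ 0.51  0.59 -0.56  2.16  0.6   0.55  0.71] [ 0.27  0.72 -0.95  1.98  0.78  0.86  0.24]
180 [ 0.26  0.53 -0.25  2.17  0.28  0.47 -2.14] [ 0.11  0.6  -0.71  1.99  0.57  0.76 -2.73]
```

```bash
python3 - <<'E'
from h import *
R=down(69.2)
robot.movep((250,-480,300),down(80)) if kin.ik((250,-480,300),down(80)) is not None else print("no")
robot.movep((455.8,-55.4,200),R); st()
robot.servo_line((455.8,-55.4,70),feed=200); grip(0.55,10); o=st()
robot.servo_line((455.8,-55.4,5),feed=100); st()
cv2.imwrite("pics/g.png",cv2.resize(np.hstack([viewer.read_camera("top")[160:260,280:380],viewer.read_camera("side")[140:240,290:390]])[...,::-1],(800,400),interpolation=cv2.INTER_CUBIC))
E
```

```text
t 5.22 tcp [456.  -56.4 200. ] F [-0.9 -0.2 -0.3] T [-0.01 -0.24 -0.03] w 1.001
t 6.77 tcp [455.8 -55.4  70. ] F [-0.5 -0.3 -0.4] T [ 0.03 -0.15 -0.01] w 0.55
t 7.57 tcp [456.1 -55.2   5.2] F [0.2 0.3 1. ] T [-0.01 -0.18  0.04] w 0.553
```

View pics/g.png

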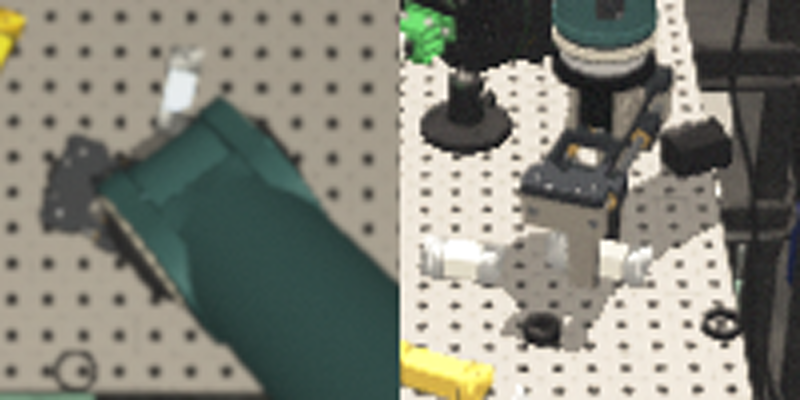

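```bash
python3 - <<'E'
from h import *
grip(0.0,50); st()
robot.servo_line((456,-55.4,130),feed=150); robot.hold(.25); st()
robot.movep((481.1,200.6,150),down(77.8)); robot.servo_line((481.1,200.6,110),feed=150); robot.hold(.2); st()
s=np.mean([viewer.read_camera("side").astype(float) for _ in range(3)],0).astype(np.uint8)
cv2.imwrite("pics/s2.png",s[...,::-1])
for d in viewer.pinpoint("fuse_long_mid","side"): print(d["confidence"],world(d["at"],"side").round(1))
for d in viewer.pinpoint("holder_mid","side"): print("h",d["confidence"],world(d["at"],"side").round(1))
cv2.imwrite("pics/v5.png",cv2.resize(s[200:290,280:400][...,::-1],(800,600),interpolation=cv2.INTER_CUBIC))
E
```

```text
t 8.23 tcp [455.9 -55.4   5.1] F [-0.3 -0.7  1.7] T [-0.07 -0.14 -0.02] w 0.215
t 9.47 tcp [455.6 -55.2 129.4] F [-0.7  0.  -0.2] T [ 0.05 -0.17  0.  ] w 0.212
t 11.09 tcp [481.7 200.7 110.9] F [ 0.1  0.5 -0.9] T [ 0.   -0.14 -0.02] w 0.216
0.77 [573.1  86.   12.8]
0.56 [480.2 204.  114.7]
h 0.72 [480.9 202.1 114.1]
h 0.67 [477.7 201.8  36. ]
```

View pics/v5.png

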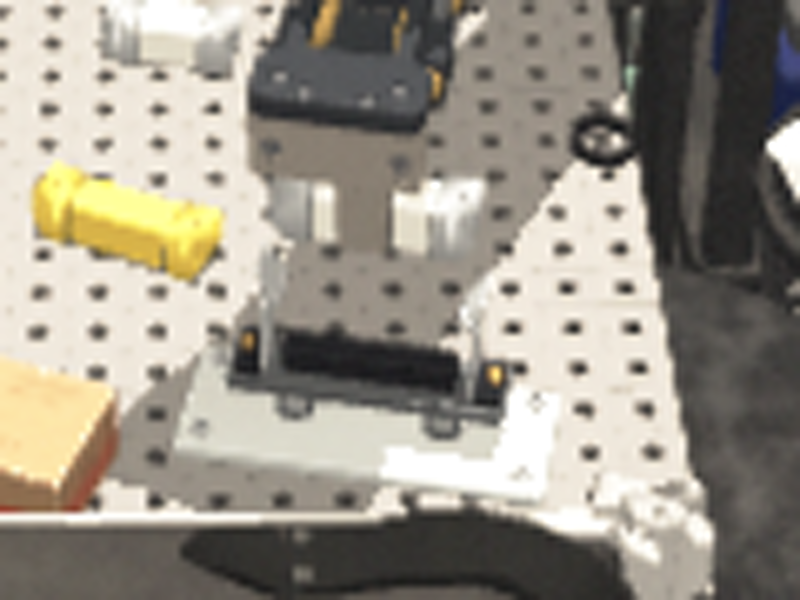

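The picture shows the link held level in the fingers. Its white middle spans x≈313–430 in the crop (sensor columns 327–344.5), above the holder. Next I'll compare the projected model edges with the image to check the along-axis offset.

```bash
python3 - <<'E'
from h import *
s=cv2.imread("pics/s2.png")[...,::-1]; t=cv2.imread("pics/top1.png")
o=st(); tcp=o["tcp_pos"]; a=np.radians(167.8-180); ax=np.array([np.cos(a),np.sin(a),0]); ay=np.array([-np.sin(a),np.cos(a),0])
C=np.array([*tcp[:2],tcp[2]-5])
cr=lambda p:np.round((proj(p,"side")+.5-[280,200])*6.667,0)
print("px/mm along",(proj(C+ax,"side")-proj(C,"side")).round(3))
for z in(6,16):
  for u in(-40,-25,-10,10,25,40): print("fuse u",u,"z",z,cr(C+ax*u+ay*(11 if abs(u)>25 else 10)+[0,0,z]),end=" ")
  print()
H=np.array([481.1,200.6,8])
for u in(-75,75):
  for v in(-30,30): print("plate",u,v,cr(H+ax*u+ay*v))
for b in(30,40,50):print("bed",b,[cr(np.array([481.1,200.6,b])+ax*u+ay*7).tolist() for u in(-35,35)],"clip tip",[cr(np.array([481.1,200.6,b+41])+ax*u+ay*10).tolist() for u in(-45,45)])
for r in(231,233,235): print(r,s[r,316:358].min(1).tolist() if 0 else s[r,316:358].min(-1).tolist())
E
```

```text
t 11.34 tcp [481.3 200.6 110.3] F [-1.1  0.6 -0.3] T [ 0.09 -0.15 -0.02] w 0.213
px/mm along [-0.382 -0.05 ]
fuse u -40 z 6 [462. 249.] fuse u -25 z 6 [424. 242.] fuse u -10 z 6 [385. 237.] fuse u 10 z 6 [334. 230.] fuse u 25 z 6 [295. 225.] fuse u 40 z 6 [257. 222.] 
fuse u -40 z 16 [463. 229.] fuse u -25 z 16 [425. 222.] fuse u -10 z 16 [386. 217.] fuse u 10 z 16 [334. 210.] fuse u 25 z 16 [296. 205.] fuse u 40 z 16 [257. 202.] 
plate -75 -30 [551. 387.]
plate -75 30 [532. 490.]
plate 75 -30 [192. 338.]
plate 75 30 [161. 437.]
bed 30 [[443.0, 396.0], [270.0, 372.0]] clip tip [[471.0, 327.0], [244.0, 297.0]]
bed 40 [[444.0, 377.0], [270.0, 353.0]] clip tip [[472.0, 308.0], [244.0, 277.0]]
bed 50 [[445.0, 358.0], [270.0, 335.0]] clip tip [[474.0, 289.0], [245.0, 258.0]]
231 [221, 221, 220, 165, 133, 151, 162, 163, 165, 165, 129, 195, 200, 199, 137, 115, 112, 113, 113, 112, 111, 114, 104, 201, 209, 223, 226, 232, 244, 245, 249, 245, 236, 221, 199, 179, 141, 122, 83, 79, 102, 134]
233 [221, 221, 220, 214, 178, 150, 147, 150, 148, 150, 126, 195, 197, 199, 138, 112, 113, 113, 112, 110, 111, 110, 94, 194, 200, 201, 198, 198, 142, 167, 171, 232, 196, 157, 158, 142, 135, 133, 128, 128, 131, 135]
235 [216, 220, 223, 222, 221, 210, 153, 133, 133, 135, 115, 181, 187, 205, 155, 116, 114, 112, 111, 111, 109, 109, 99, 195, 199, 199, 200, 200, 154, 154, 156, 203, 178, 161, 150, 136, 136, 136, 135, 135, 135, 137]
```

The relative offset between link and holder in the side view is about 1–1.5 mm along −x, which is within measurement noise. I'll shift 1 mm that way and feel the way down with a force guard.

```bash
cat > press.py <<'E'
from h import *
import sys
a=np.radians(167.8-180); ax=np.array([np.cos(a),np.sin(a)])
XY=np.array([481.1,200.6])-1.0*ax
robot.servo_line((*XY,97),feed=60); robot.hold(.2)
b=np.mean([robot.observe()["contact_force"] for _ in range(4)],0); print("base",b.round(2)); o=st()
z=97.; peak=0; dropped=False; log=[]; t0=o["t"]
while z>30:
    z-=.7 if peak<3 else .4; robot.servo_line((*XY,z),feed=15)
    o=robot.observe(); f=o["contact_force"]-b; fz=f[2]
    log.append((round(float(o["t"]),2),round(z,1),round(float(o["tcp_pos"][2]),1),*f.round(1).tolist(),*o["wrist_torque"].round(2).tolist()))
    peak=max(peak,fz)
    if peak>5 and fz<0.4*peak: dropped=True
    if fz>22 or np.hypot(f[0],f[1])>12 or (dropped and fz>9) or o["t"]-t0>18: print("stop",dropped); break
for l in log:
    if abs(l[5])>1.5 or l is log[-1]: print(l)
robot.hold(.1); st()
E
python3 press.py
```

```text
base [ 0.32  0.11 -0.07]
t 11.91 tcp [480.2 201.   97.1] F [ 0.3  0.1 -0.1] T [ 0.02 -0.2  -0.04] w 0.212
stop True
(18.91, 77.4, 77.8, 0.3, -1.2, 3.8, -0.1, -0.22, 0.03)
(19.16, 77.0, 77.6, -0.1, -1.1, 6.9, -0.17, -0.05, 0.02)
(19.41, 76.6, 77.2, 2.4, -1.0, 5.1, -0.03, -0.56, -0.02)
(19.66, 76.2, 76.7, 1.8, -0.3, 4.6, 0.0, -0.53, -0.03)
(19.91, 75.8, 76.3, 1.7, 0.0, 5.6, -0.06, -0.49, -0.02)
(20.16, 75.4, 76.0, 0.6, -0.5, 6.7, -0.09, -0.36, -0.04)
(20.41, 75.0, 75.7, 0.9, -1.1, 8.0, -0.12, -0.27, -0.03)
(20.66, 74.6, 75.4, 0.3, -0.9, 8.8, -0.11, -0.21, 0.01)
(20.91, 74.2, 75.1, 0.8, -0.4, 9.4, -0.12, -0.21, 0.01)
(21.16, 73.8, 74.7, 0.2, -0.8, 8.3, -0.13, -0.22, 0.03)
(21.41, 73.4, 74.4, 0.2, -0.1, 10.5, -0.13, -0.25, -0.06)
(21.66, 73.0, 74.0, -0.0, -0.6, 10.0, -0.08, -0.31, -0.02)
(21.91, 72.6, 73.6, -0.4, -0.5, 10.9, -0.06, -0.21, -0.02)
(22.16, 72.2, 73.3, -0.2, -1.1, 10.6, 0.02, -0.18, 0.06)
(22.41, 71.8, 73.0, 1.1, -0.9, 11.8, -0.08, -0.21, -0.0)
(22.66, 71.4, 72.6, 0.5, -0.4, 11.3, -0.04, -0.22, -0.01)
(22.91, 71.0, 72.2, 0.1, -0.8, 11.6, -0.08, -0.2, 0.04)
(23.16, 70.6, 71.9
[... 959 characters left out ...]
2, -0.17, -0.28, 0.02)
(27.66, 63.4, 63.3, 0.4, -1.3, 2.7, -0.19, -0.34, 0.01)
(27.91, 63.0, 63.0, 1.0, -1.1, 3.4, -0.2, -0.29, 0.03)
(28.16, 62.6, 62.6, 1.8, -1.1, 3.4, -0.12, -0.35, 0.05)
(28.41, 62.2, 62.2, 1.0, -1.0, 3.1, 0.01, -0.4, 0.05)
(28.66, 61.8, 61.8, 1.6, -1.0, 2.7, 0.01, -0.4, 0.01)
(28.91, 61.4, 61.4, 2.2, 0.1, 3.5, 0.08, -0.44, -0.04)
(29.16, 61.0, 61.0, 1.4, -0.6, 2.9, 0.14, -0.41, -0.0)
(29.41, 60.6, 60.6, 0.3, 1.0, 2.9, 0.18, -0.36, 0.04)
(29.66, 60.2, 60.2, 1.0, 0.1, 3.4, 0.13, -0.44, 0.05)
(29.91, 59.8, 59.8, 0.7, 0.1, 4.1, 0.13, -0.36, 0.0)
(30.16, 59.4, 59.3, 0.4, 0.5, 4.0, 0.15, -0.33, 0.01)
t 30.26 tcp [480.1 200.8  59.4] F [0.9 1.3 3.2] T [ 0.14 -0.36 -0.  ] w 0.214
```

The chamfers have passed the lips (peak 13 N) and the ends are now sliding at about 3 N. I'll continue down to the snap and the bed.

```bash
cat > press2.py <<'E'
from h import *
a=np.radians(167.8-180); ax=np.array([np.cos(a),np.sin(a)])
XY=np.array([481.1,200.6])-1.0*ax; b=np.array([.3,.1,-.1])
z=59.4; t0=robot.observe()["t"]
while z>33:
    z-=.8 if z>54.5 else .45; robot.servo_line((*XY,z),feed=15)
    o=robot.observe(); f=o["contact_force"]-b
    print(round(float(o["t"]),2),round(z,1),round(float(o["tcp_pos"][2]),1),f.round(1),o["wrist_torque"].round(2))
    if f[2]>10 or np.hypot(f[0],f[1])>12 or o["t"]-t0>8: print("stop"); break
E
python3 press2.py
```

```text
30.51 58.6 58.5 [0.8 0.8 2.2] [ 0.12 -0.4  -0.03]
30.76 57.8 57.7 [ 0.8 -0.1  3.2] [ 0.15 -0.47  0.04]
31.01 57.0 56.9 [1.1 0.4 3.4] [ 0.06 -0.43 -0.03]
31.26 56.2 56.1 [ 0.5 -0.6  3.1] [ 0.12 -0.4  -0.02]
31.51 55.4 55.3 [1.  0.6 2.5] [ 0.1  -0.42 -0.  ]
31.76 54.6 54.5 [0.6 0.8 3.2] [ 0.06 -0.34 -0.06]
32.01 53.8 53.7 [1.  0.9 1.4] [ 0.13 -0.44  0.06]
32.26 53.4 52.9 [ 0.7  0.7 -2.7] [ 0.26 -0.51  0.01]
32.51 52.9 52.5 [ 1.8  1.  -3. ] [ 0.12 -0.52 -0.  ]
32.76 52.5 52.4 [ 0.9  0.6 -2. ] [-0.02 -0.38 -0.03]
33.01 52.0 51.6 [ 1.1 -1.1 -5.6] [ 0.03 -0.51 -0.03]
33.26 51.6 51.6 [ 1.2 -1.4 -2.4] [-0.16 -0.64  0.  ]
33.51 51.1 51.3 [ 1.3 -1.1 -1.3] [-0.25 -0.61  0.02]
33.76 50.6 50.9 [ 1.7 -1.9  0.4] [-0.24 -0.64 -0.  ]
34.01 50.2 50.4 [ 2.7 -0.4  0.4] [-0.09 -0.76  0.  ]
34.26 49.7 50.3 [ 1.7 -1.7  5.7] [-0.28 -0.51 -0.03]
34.51 49.3 50.3 [ 1.  -2.3  9.4] [-0.49 -0.26  0.01]
34.76 48.8 50.3 [-1.6 -3.1 14.5] [-0.71  0.09  0.01]
stop
```

Both snaps were felt (the force turned negative), and then a hard stop on the bed at TCP z=50.3. I'll ease off, release, and check.

```bash
python3 - <<'E'
from h import *
p=robot.observe()["tcp_pos"]
robot.servo_line((480.1,200.8,50.1),feed=20); st(); grip(0.5,50); st()
robot.servo_line((480.1,200.8,130),feed=150); robot.servo_line((400,0,250),feed=250); st()
s=viewer.read_camera("side");t=viewer.read_camera("top")
for c in("side","top"):
    for d in viewer.pinpoint("fuse_long_mid",c): print(c,d["confidence"],world(d["at"],c).round(1))
f=lambda i:cv2.resize(i[...,::-1],(400,400),interpolation=cv2.INTER_CUBIC)
cv2.imwrite("pics/v6.png",np.hstack([f(s[215:285,300:370]),f(t[175:245,198:268])]))
E
```

```text
t 35.01 tcp [480.4 201.   50.3] F [ 2.5 -0.8  4. ] T [-0.14 -0.7   0.03] w 0.21
t 35.57 tcp [479.9 200.8  50. ] F [ 0.4 -0.5 -0.3] T [ 0.01 -0.15 -0.01] w 0.499
t 37.69 tcp [3.998e+02 3.000e-01 2.497e+02] F [-0.6  0.2 -1.5] T [ 0.01 -0.13 -0.04] w 0.502
side 0.83 [574.8  86.1   8.7]
side 0.7 [479.1 203.3  55.9]
top 0.82 [579.7  78.7  11.7]
top 0.78 [ 537.4 -392.6   10. ]
top 0.6 [478.7 196.4  56.3]
```

View pics/v6.png

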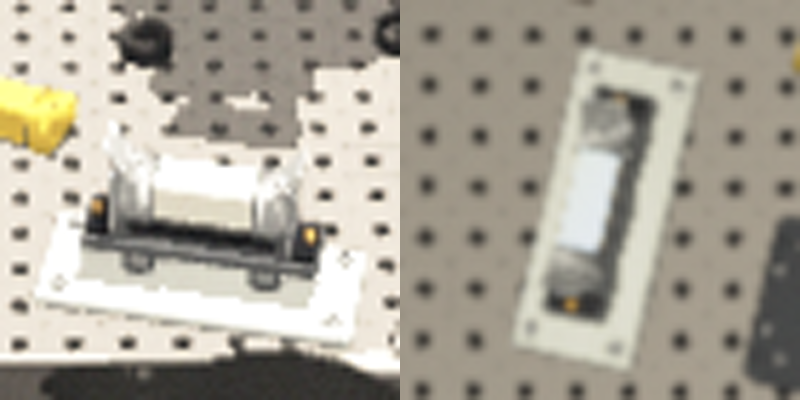

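The side view shows the link level on the bed between both clips at crop (115–300, 155–230), and the top view shows it in line with the holder. Network height is about 56 mm against the expected 57 mm (45 + 12). The arm is clear, so I'm handing in.

```bash
python3 -c "
from h import *
robot.job_done(); st()"
```

```text
the job is handed in; nothing more can be done
the job is handed in; nothing more can be done
```

I picked up the longer fuse link, pressed it into the holder until both clips snapped shut, released it and handed the job in with the clock at about 38 s. No verdict is reported.

- **Choice of link:** I took the white link at top-camera pixel (326,220), which measured about 80 mm. The other white one measured about 59 mm.
- **Pressing:** The force peaked at about 13 N while the chamfers passed the lips, and the ends then slid at about 3 N. Near TCP z 53 and 51.6 mm the force turned negative, which I read as the clips snapping. The link then met a hard stop on the bed, which puts the bed's top about 45 mm up. The last push onto the bed reached 14.5 N, more than that step needed, but under 18 N and the 30 N limit.
- **Final check:** After release the pictures show the link level and in line between both clips, with the arm clear. The networks put its centre at a height of about 56 mm, where 57 mm was expected.
- **Not settled:**
  - The two cameras disagreed on the link's final y (203 against 196 mm, with the holder's centre at about 200.6). Each is good only to about 4 mm, so I relied on the force record for the fit.
  - The clip angles could not be read directly; that they are shut is judged from the force drops and the picture.
  - I did not re-measure the shorter link or the bystanders after the move.

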